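# Clear the sheet punch and hold its lever at the third click

## Robot

A 7-joint arm with a two-finger parallel gripper is mounted at the origin on a cart in front of the work surface, level with it; the furniture and walls round the work are solid. World frame = base frame: x ahead of the robot, y to its left, z up, the work surface at z = 0. Lengths are in m, angles in degrees, forces in N, time in s.
With the tool pointing down it reaches from about 0.425 to 0.875 m from the base axis. Payload 4.7 kg.
Tool frame: the origin (TCP) lies between the finger pads; the fingertips stand env.finger_overhang ahead of it and the grasp point (between the pads) lies 5 mm behind it (env.finger_overhang is the distance from the TCP to the fingertips, in m); z points along the fingers, y is the line along which they close (so a half turn about z gives the same grasp; the last joint's range is limited). The gripper opens to 87 mm and grips with 3 to 60 N. Pads are 19 mm wide; open, the fingers measure 117 mm over their backs; the gripper's body (75 mm by 190 mm) begins 51 mm behind the grasp point.
Start: joints at [-64.853, 18.392, -4.016, 83.108, 1.295, 78.541, -3.26], TCP at [0.268, 0.592, 0.204] pointing down, gripper open.
Joint ranges: [-163.93, 163.93], [-17.29, 119.83], [-79.2, 71.16], [3.27, 140.29], [-89.18, 269.18], [5.43, 117.66], [-154.24, 154.24]. Speed limits (degrees/s): [147.25, 147.25, 180, 180, 180, 180, 180].

## Interface

Orientations are given as [roll, pitch, yaw] about the fixed x, y, z axes, in that order (R = Rz(yaw) Ry(pitch) Rx(roll)).
In Python, from cell import telemetry, eyes, env, models gives the robot as it stands. The module is installed in compiled form; this text tells all that it offers.
- The arm moves only by the tool drive_tool, never from a script. Its arguments are lists of equal length, an entry for each row: "angular": the turn, a rotation vector about the tool's x, y, z in rad, a list of three; "delta_pos": the shift along the tool's x, y, z in cm, a list of three; "gripper": the finger opening in cm, from 0 to 8.7. A call has 1 to 20 rows; each row shifts and turns the commanded pose from where the row before left it, along the tool's axes as they then stand; what a row does not reach is not made up. A row lasts 1/10 s, in which the tool goes at most 50 mm and 8.59 degrees, less where a joint would pass 70% of its speed; a pose out of reach is approached as far as the arm can. A call with a gripper value outside its range is refused whole. The fingers move at their own pace and stop on an object; "squeeze" is the grip in N (left out, the last holds). Time passes only in rows, so rows that do not move let the fingers close. It gives the time, the measured TCP pose, the force, the opening and the grip force at its end, in the units of the state.
- telemetry.get_obs(): the state, without advancing time (a new reading comes with each control period).
- eyes.read_camera(name): name is "scene" or "top" or "wrist"; returns a dict with "pixels" (480x640x3 uint8, red, green, blue), "mtx" (3x3 intrinsics, pixels), "D" ([k1, k2, p1, p2, k3] as OpenCV has them; the pictures are not rectified), "origin" and "orientation" of the camera in the world. Camera axes: x right, y down, z forward; pixel columns grow to the right and rows downward; lengths in m; the calibration is good to about 2 mm. A picture is of the moment at which its call begins. There is no depth.
- env.sign_off(): hands the job in; it is judged then, once.
Trained networks look in a picture, given as the dict that the camera call returned (one of the last four; its "shot" number tells which), for a name from the list of things; names that differ only in an ending like _2 or _b are one class to them, and where a whole thing is asked for, a point or a joint stands for the part that bears it (a point fixed in the world has none). Each returns a list of dicts, best first, with "p" (0 to 1); they miss things now and then, are a little off and sometimes report something else, mostly with a low value. They report only what shows in the picture. A call takes as long as a camera call. They do not tell look-alikes from the thing itself.
- models.search_frame(picture, target): "centre" ([column, row] in pixels, amid what is visible of it).
- models.cut_out(picture, target): "pixels" (480x640 bool, what is visible of it) and "centre" ([column, row] in pixels, amid what is visible of it).
The state is a dict: "time_s": time; "qpos": joint angles; "joint_velocities": joint speeds; "effort": joint torques, N m; "tool_pos": TCP position; "tool_rot": TCP orientation; "force": force on the tool from outside, world axes, zero at the start; "wrist_torque": the same for the moment, N m; "grip_width": finger opening in m; "grasp_force": force on a finger pad.
Only numpy, scipy, OpenCV 4.12 (cv2) and the standard library are available. Lean on these libraries where they do the work, as an engineer would, in place of code of your own. Each camera call takes 0.05 s, during which the arm holds its last target. There are 200 camera calls.

## Task

Use the scraper to sweep the three loose plastic slugs along the bed of the sheet punch into its catch tray (do not touch the slugs with the gripper), then stand the scraper upright on the desk, clear of the punch, and let go of it. Then press the punch's lever down past its first two clicks to the third, level with the lowest mark on the column but not on down to the stop, and finish while still holding it there against its spring. Leave the other things on the desk where they are.

Things in the scene. Friction and masses are not known exactly. Their poses are not given: they have to be found in the camera images.
- punch: Desk sheet punch, fixed to the desk: grey housing, metal bed, catch tray and lever column on one dark base 176 x 312 mm. Origin on the desk surface under it; x points from its front to its back, y to its left, z up. Lengths in this frame, mm: housing x 2 to 84, y -130 to 115, up to z 80; lever column at the left end x -13 to 85, y 117 to 166, up to z 99.
- bed_middle (a point): Middle of the bed's top surface (punch frame: -39, -40, 30 mm); axes as the punch's. The bed is a level metal channel, in the punch frame x -79 to +1 (80 wide), y -130 to +50 (180 long), top 30 mm above the desk; in front of it a lip 8 mm higher, behind it the housing; open at its right end, and at its left end (y 50) it drops into the catch tray.
- tray_middle (a point): Middle of the catch tray's floor (punch frame: -39, 83, 6 mm). The tray, left of the bed, is in the punch frame x -79 to -5, y 50 to 115, floor 6 mm above the desk; front lip up to 38 mm, rear and left walls up to 30 mm; the lever column stands left of it.
- lever (a joint): Travel of the lever straight down, m: 0 at rest, clicks (notches) at 0.012, 0.024 and 0.036, end stop at 0.046. A spring pushes it back up to 0 from every position when let go; pressing takes 3 to 8 N, growing with travel; it is 1 to 2 N harder on leaving each click and as much easier on coming into the next.
- paddle: The lever's black paddle, 48 (x) x 34 (y) x 12 mm, level, standing out from the front face of the column at the punch's left end. Origin at the centre of its top surface, 29 mm in front of the column's face; axes as the punch's. Top surface 88 mm above the desk at rest, 52 mm at the third click, level with the lowest of the three pairs of small ridges on the column's face.
- paddle_top (a point): Centre of the paddle's top surface, where to press from above.
- scraper_center (a point): Middle of the scraper block, 32.5 mm above its underside. Loose, about 0.12 kg, standing on the desk right of the punch: dark rubber foot 64 (x) x 26 (y) x 18 mm high, on it a wooden grip 44 (x) x 22 (y) mm, 65 mm high in all. Grip it across the 22 mm thickness (its y); sweep along its y, its 64 mm length across the bed.
- scraper: The same scraper block; origin at the centre of its underside.
- slug_0: One of three alike loose round slugs of white plastic, 22 mm across, 7 mm thick, lying flat on the bed of the punch at the start. Origin at the centre of its underside.
- slug_1: One of three alike loose round slugs of white plastic, 22 mm across, 7 mm thick, lying flat on the bed of the punch at the start. Origin at the centre of its underside.
- slug_2: One of three alike loose round slugs of white plastic, 22 mm across, 7 mm thick, lying flat on the bed of the punch at the start. Origin at the centre of its underside.
- glue_stick: Bystander: glue stick, 27 mm across, 90 mm high, standing to the right. Origin at its underside.
- eraser: Bystander: eraser 21 x 45 x 12 mm lying near the operator. Origin at its underside.
- notes: Bystander: block of sticky notes 76 x 76 x 23 mm at the left. Origin at its underside.
Mind the look-alikes: they are no part of the job. What is meant by the scraper is not blue, purple or red, and is the larger of those in its own colour.

How it is judged (in metres and radians):
On the way, in this order (a step that is already met when the one before it is completed fails the run):
1. all three slugs lie in the catch tray (x of slug_0 in the frame of punch between -0.08 and 0 m and y of slug_0 in the frame of punch between 0.048 and 0.118 m and z of each of slug_0, slug_1, slug_2 in the frame of punch below 0.027 m and x of slug_1 in the frame of punch between -0.08 and 0 m and y of slug_1 in the frame of punch between 0.048 and 0.118 m and x of slug_2 in the frame of punch between -0.08 and 0 m and y of slug_2 in the frame of punch between 0.048 and 0.118 m), for 0.2 s.
2. the scraper stands upright on the desk, let go, clear of the punch (height (world z) of scraper_center between 0.028 and 0.036 m and angle between scraper_center's own z axis and vertical below 0.15 rad and contact force between the arm and scraper below 0.1 N and contact force between scraper and punch below 0.1 N), for 0.2 s.
At the end, for the whole second after the job is handed in: All three slugs lie in the catch tray; the scraper stands upright (within 0.15 rad) on the desk, untouched by arm and punch; the fingers hold the lever still with more than 1.5 N at the third click, its travel between 31 and 41 mm (all of step 1 and all of step 2 and value of joint lever between 0.031 and 0.041 m and velocity of joint lever between -0.01 and 0.01 m/s and contact force between the fingers and paddle above 1.5 N and linear speed of scraper below 0.02 m/s); the arm keeps its last pose, push and grip.
It fails at once if the gripper or arm touches a slug (contact force between any of the arm, the fingers and slug_0 above 0.3 N or contact force between any of the arm, the fingers and slug_1 above 0.3 N or contact force between any of the arm, the fingers and slug_2 above 0.3 N).
It fails at once if the lever is pressed before all slugs are in the tray (value of joint lever above 0.01 m and not ((x of slug_0 in the frame of punch between -0.08 and 0 m and y of slug_0 in the frame of punch between 0.048 and 0.118 m and z of slug_0 in the frame of punch below 0.027 m) and (x of slug_1 in the frame of punch between -0.08 and 0 m and y of slug_1 in the frame of punch between 0.048 and 0.118 m and z of slug_1 in the frame of punch below 0.027 m) and (x of slug_2 in the frame of punch between -0.08 and 0 m and y of slug_2 in the frame of punch between 0.048 and 0.118 m and z of slug_2 in the frame of punch below 0.027 m))).
It fails at once if a bystander is moved by more than 30 mm (distance of any of glue_stick, eraser, notes from where it was at the start of the episode above 0.03 m).
It also fails if it takes over 64 s, if anything falls off the work surface, if the arm or the gripper's body presses on something with over 40 N, if the wrist force passes 120 N, or if a joint passes its speed limit or range.

## Working session

There is one attempt and no reset: what is moved stays moved. The work goes in short steps, Python scripts to look and compute and a tool call to move; the robot and the scene stay as the last step left them, time stands still between calls to the robot, and variables do not carry over. Pictures are saved under pics/ and viewed, at most 10 in all, crops included, and the job is handed in when it is done.

Besides the shell and the picture viewer there is one more tool, called after "Call:" as name(argument=value, ...), one argument or row to a line, values as JSON. drive_tool: Moves the arm, as the interface text tells. Its arguments: {"type":"object","properties":{"angular":{"type":"array","items":{"type":"array","items":{"type":"number"}}},"delta_pos":{"type":"array","items":{"type":"array","items":{"type":"number"}}},"gripper":{"type":"array","items":{"type":"number"}},"squeeze":{"type":"number"}},"required":["angular","delta_pos","gripper"]}

```bash
mkdir -p pics; cat > h.py <<'E'
import numpy as np, cv2
from scipy.spatial.transform import Rotation as R
from cell import telemetry, eyes, env, models
def pose(c):
    o=np.array(c["orientation"],float)
    M=o if o.shape==(3,3) else R.from_euler('xyz',o,degrees=True).as_matrix()
    return M,np.array(c["origin"],float)
def ray(c,uv,z):
    "world point at height z seen at pixel uv"
    M,o=pose(c); p=cv2.undistortPoints(np.array([[uv]],float),np.array(c["mtx"]),np.array(c["D"]))[0,0]
    d=M@np.array([p[0],p[1],1]); return o+d*(z-o[2])/d[2]
def proj(c,P):
    M,o=pose(c); return cv2.projectPoints((np.atleast_2d(P)-o)@M,np.zeros(3),np.zeros(3),np.array(c["mtx"]),np.array(c["D"]))[0][:,0]
def save(c,n): cv2.imwrite(f"pics/{n}.png",c["pixels"][:,:,::-1])
E
python3 - <<'E'
from h import *
print(env.finger_overhang, telemetry.get_obs())
for n in ("top","scene"):
    c=eyes.read_camera(n); save(c,n+"0"); print(n,c["origin"],c["orientation"])
    for t in ("punch","paddle","scraper","slug_0","glue_stick","eraser","notes"):
        print(t,[(np.round(d["centre"]),round(d["p"],2)) for d in models.search_frame(c,t)][:6])
E
```

```text
0.014 {'time_s': 0.0, 'qpos': array([-64.85289305,  18.43770916,  -4.01600116,  83.17407786,
         1.29509405,  78.54240043,  -3.26058109]), 'joint_velocities': array([ 0.05215822,  0.0860158 , -0.01056901,  0.05963776, -0.07506036,
       -0.00266386, -0.13197191]), 'effort': array([-2.95898972e-04, -4.91288209e+01, -4.04089931e-01, -3.12533927e+01,
       -6.40748860e-02,  4.35632200e-02,  1.49875959e-04]), 'tool_pos': array([0.26769034, 0.59166892, 0.20318416]), 'tool_rot': array([-1.79891065e+02,  5.77556035e-03,  1.55662513e+02]), 'force': array([ 0.74709131, -0.44521857,  1.04263693]), 'wrist_torque': array([-0.01081289,  0.01367014,  0.01675442]), 'grasp_force': 0.0, 'grip_width': 0.08707851320155884}
top [0.3781415  0.00570301 1.20667233] [-173.04621075   -0.51458278  -90.41435818]
punch [(array([300., 217.]), 0.96)]
paddle [(array([252., 244.]), 0.7)]
scraper [(array([419., 296.]), 0.81), (array([307., 220.]), 0.72), (array([430., 251.]), 0.65), (array([462., 268.]), 0.62), (array([404., 224.]), 0.52)]
slug_0 [(array([318., 244.]), 0.53), (array([338., 224.]), 0.51), (array([476., 178.]), 0.23)]
glue_stick [(array([479., 179.]), 0.58)]
eraser [(array([352., 300.]), 0.65)]
notes [(array([167., 300.]), 0.84)]
scene [ 0.18640085 -0.68567783  0.91424187] [-137.3481444    -0.62223022  -24.97608575]
punch [(array([335., 232.]), 0.83)]
paddle [(array([283., 191.]), 0.5)]
scraper [(array([413., 349.]), 0.97), (array([378., 315.]), 0.76), (array([367., 392.]), 0.72), (array([362., 349.]), 0.71), (array([307., 356.]), 0.69)]
slug_0 [(array([339., 258.]), 0.4)]
glue_stick [(array([470., 357.]), 0.8), (array([362., 348.]), 0.25)]
eraser [(array([272., 302.]), 0.71), (array([360., 348.]), 0.46)]
notes [(array([208., 176.]), 0.82)]
```

```bash
python3 - <<'E'
import cv2
a=cv2.imread("pics/top0.png")[150:350,120:520]; cv2.imwrite("pics/t1.png",cv2.resize(a,None,fx=2,fy=2,interpolation=cv2.INTER_CUBIC))
a=cv2.imread("pics/scene0.png")[140:430,180:520]; cv2.imwrite("pics/s1.png",cv2.resize(a,None,fx=2,fy=2,interpolation=cv2.INTER_CUBIC))
E
```

```text
(no output)
```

View pics/t1.png

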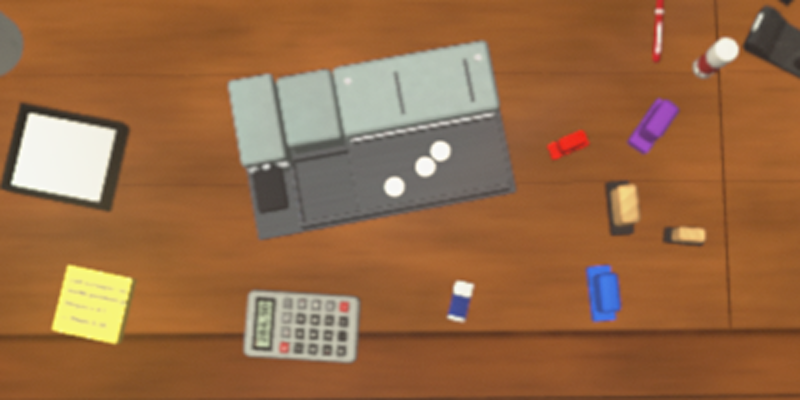

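View pics/s1.png

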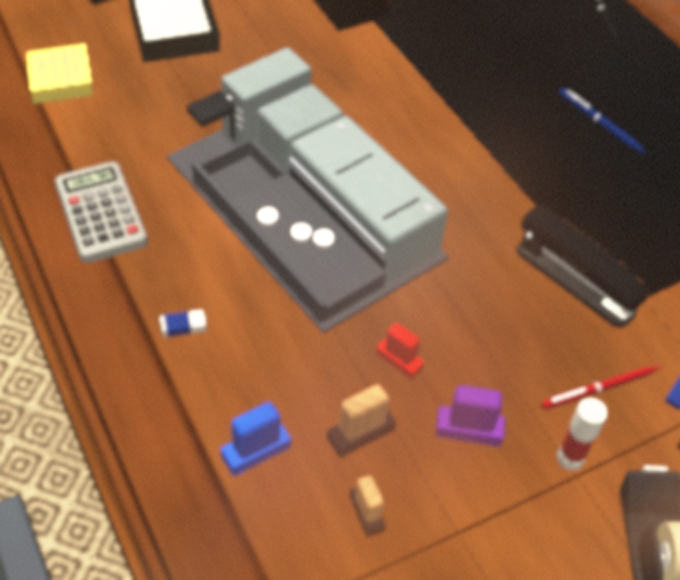

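The candidates for the scraper are five blocks in the top image: blue (421,296), purple (446,212), red (404,222), large wooden (431,253) and small wooden (463,267). The one meant is the larger wood-on-dark-rubber block at top (431,253), scene (361,349). The slugs are at top (317,243), (333,233) and (340,225), and the paddle is at (255,244).

Next I fit the punch pose to its corners.

```bash
cat >> h.py <<'E'
def fit(obs,x0):
    "obs: list of (cam, uv list, local pts list); fits x,y,yaw"
    from scipy.optimize import least_squares
    def W(x,L): L=np.array(L,float); return L@R.from_euler('z',x[2]).as_matrix().T+[x[0],x[1],0]
    f=lambda x: np.concatenate([(proj(c,W(x,L))-np.array(u)).ravel() for c,u,L in obs])
    s=least_squares(f,x0,loss='soft_l1'); return s.x,np.round(f(s.x).reshape(-1,2),1)
E
python3 - <<'E'
from h import *
t=eyes.read_camera("top"); s=eyes.read_camera("scene")
T=lambda L:np.array(L)/2+[120,150]; S=lambda L:np.array(L)/2+[180,140]
m=1e-3
tl=np.array([[85,166,99],[85,117,99],[-13,166,99],[84,-130,80],[2,-130,80]])*m
tu=T([[229,82],[271,75],[241,165],[487,42],[497,107]])
sl=np.array([[85,166,99],[-13,166,99],[84,-130,80],[2,-130,80]])*m
su=S([[288,48],[222,77],[445,210],[388,243]])
p1=fit([(t,tu,tl)],[.6,0,0.1]); p2=fit([(s,su,sl)],[.6,0,0.1]); p=fit([(t,tu,tl),(s,su,sl)],[.6,0,0.1])
for q in (p1,p2,p): print(np.round(q[0],4),np.degrees(q[0][2]),q[1].tolist())
x,y,a=p[0]; Rz=R.from_euler('z',a).as_matrix()
for uv in [(394,187),(425,167),(440,150)]:
    print("slug",Rz.T@(ray(t,T([uv])[0],.037)-[x,y,0]))
print("paddle",Rz.T@(ray(t,T([(271,189)])[0],.088)-[x,y,0]))
# scraper
d={}
for c,uv,n in((t,(431,253),'t'),(s,(361,349),'s')):
    L=[k for k in models.cut_out(c,"scraper") if np.hypot(*(np.array(k["centre"])-uv))<12]
    for k in L[:1]:
        r=cv2.minAreaRect(np.argwhere(k["pixels"])[:,::-1].astype(np.float32)); print(n,k["p"],k["centre"],r)
for n,gu,fu in (("top",[[612,185],[636,183],[638,224],[614,227]],[[607,182],[610,235],[633,233]]),):
    gl=[[22,11,65],[22,-11,65],[-22,-11,65],[-22,11,65]]; fl=[[32,13,18],[-32,13,18],[-32,-13,18]]
    q=fit([(t,T(gu+fu),np.array(gl+fl)*m)],[.5,-.3,0]); print("scraper",q[0],np.degrees(q[0][2]),q[1].tolist())
for n,uv,z in(("glue",(479,179),.05),("eraser",(352,300),.01),("bl",(421,296),.03),("pu",(446,212),.03),("red",(404,222),.03),("small",(463,267),.03)): print(n,np.round(ray(t,uv,z),3))
E
```

```text
[0.5782 0.0166 0.1754] 10.048415129369499 [[-1.0, -0.3], [-0.3, -0.7], [0.1, 1.1], [-0.0, -0.9], [1.9, 1.4]]
[0.5766 0.017  0.1632] 9.352109683745246 [[0.1, -1.1], [-1.5, -0.6], [1.6, 0.3], [-0.2, 0.5]]
[0.5772 0.0169 0.1681] 9.633757498011322 [[-1.0, -0.5], [-0.2, -0.7], [-0.1, 1.0], [0.2, -0.2], [1.9, 2.2], [-0.0, -1.1], [-1.5, -0.5], [2.0, 0.0], [0.3, 0.3]]
slug [-0.05645355  0.00277838  0.037     ]
slug [-0.03963488 -0.03675061  0.037     ]
slug [-0.02297747 -0.0574928   0.037     ]
paddle [-0.04120798  0.13818073  0.088     ]
t 0.88 [427.8, 252.0] ((430.9405517578125, 253.4059600830078), (27.065013885498047, 15.52258014678955), 84.2894058227539)
s 0.64 [358.1, 349.4] ((359.1000061035156, 350.20001220703125), (24.59674644470215, 35.7770881652832), 63.43495178222656)
scraper [ 0.49678325 -0.25374508  0.05205932] 2.9827795687794083 [[1.9, 0.1], [-0.5, 0.5], [0.2, -0.7], [2.5, -1.6], [-1.0, -0.1], [-0.3, 0.4], [-0.8, 0.7]]
glue [ 0.669 -0.37   0.05 ]
eraser [ 0.391 -0.071  0.01 ]
bl [ 0.398 -0.229  0.03 ]
pu [ 0.595 -0.294  0.03 ]
red [ 0.572 -0.194  0.03 ]
small [ 0.465 -0.33   0.03 ]
```

Call:
drive_tool(
  angular=[
    [0,0,0],
    [0,0,0],
    [0,0,0],
    [0,0,0],
    [0,0,0],
    [0,0,0],
    [0,0,0],
    [0,0,0],
    [0,0,0],
    [0,0,0],
    [0,0,0],
    [0,0,0],
    [0,0,0],
    [0,0,0],
    [0,0,0],
    [0,0,0],
    [0,0,0],
    [0,0,0],
    [0,0,0],
    [0,0,0],
  ],
  delta_pos=[
    [-3.75,-2.72,0],
    [-3.75,-2.72,0],
    [-3.75,-2.72,0],
    [-3.75,-2.72,0],
    [-3.75,-2.72,0],
    [-3.75,-2.72,0],
    [-3.75,-2.72,0],
    [-3.75,-2.72,0],
    [-3.75,-2.72,0],
    [-3.75,-2.72,0],
    [-3.75,-2.72,0],
    [-1.65,-4.18,0],
    [-1.65,-4.18,0],
    [-1.65,-4.18,0],
    [-1.65,-4.18,0],
    [-1.65,-4.18,0],
    [-1.65,-4.18,0],
    [-1.65,-4.18,0],
    [-1.65,-4.18,0],
    [-1.65,-4.18,0],
  ],
  gripper=[8,7,6,5,5,5,5,5,5,5,5,5,5,5,5,5,5,5,5,5],
  squeeze=25,
)

```text
time_s: 3.0
tool_pos: [0.5005, -0.256, 0.2047]
tool_rot: [180.0, 0.1, 155.7]
force: [1.9, -1.0, -0.3]
grip_width: 0.0498
grasp_force: 0.0
```

Call:
drive_tool(
  angular=[
    [0,0,0.147],
    [0,0,0.147],
    [0,0,0.147],
    [0,0,0.147],
    [0,0,0.147],
    [0,0,0.147],
    [0,0,0.147],
    [0,0,0.147],
    [0,0,0.147],
    [0,0,0.147],
    [0,0,0.147],
    [0,0,0.147],
    [0,0,0.147],
    [0,0,0.147],
    [0,0,0.147],
    [0,0,0.147],
    [0,0,0.147],
    [0,0,0.147],
    [0,0,0],
  ],
  delta_pos=[
    [0,0,0],
    [0,0,0],
    [0,0,0],
    [0,0,0],
    [0,0,0],
    [0,0,0],
    [0,0,0],
    [0,0,0],
    [0,0,0],
    [0,0,0],
    [0,0,0],
    [0,0,0],
    [0,0,0],
    [0,0,0],
    [0,0,0],
    [0,0,0],
    [0,0,0],
    [0,0,0],
    [0,0,0],
  ],
  gripper=[5,5,5,5,5,5,5,5,5,5,5,5,5,5,5,5,5,5,5],
)

```text
time_s: 4.9
tool_pos: [0.5008, -0.2543, 0.2044]
tool_rot: [180.0, -0.0, 4.0]
force: [0.2, -0.1, -0.2]
grip_width: 0.0501
grasp_force: 0.0
```

```bash
python3 - <<'E'
from h import *
o=telemetry.get_obs(); print(o["time_s"],o["tool_pos"],o["tool_rot"],o["qpos"],o["grip_width"])
w=eyes.read_camera("wrist"); save(w,"w1"); print(w["origin"],w["orientation"])
print(proj(w,[.4968,-.2537,.0325]))
for k in models.cut_out(w,"scraper"):
    print(k["p"],k["centre"],cv2.minAreaRect(np.argwhere(k["pixels"])[:,::-1].astype(np.float32)))
E
```

```text
4.9 [ 0.50077052 -0.25429028  0.20436491] [ 1.79999997e+02 -1.60331005e-02  4.04126934e+00] [-22.53049716  10.06029703  52.67755624  97.54692891  -8.22492853
  76.43587422 -54.30081994] 0.05010757534487263
[ 0.58206294 -0.24798183  0.38570785] [ 1.62907859e+02 -1.71687820e-02 -8.59423725e+01]
[[318.54290203 213.38986642]]
0.96 [395.3, 250.1] ((393.48828125, 250.76577758789062), (49.537803649902344, 29.32187843322754), 10.124671936035156)
0.91 [260.4, 123.9] ((261.9499816894531, 122.35002136230469), (22.135944366455078, 53.44248962402344), 71.56504821777344)
0.91 [374.6, 103.8] ((376.41650390625, 106.69287109375), (35.34695053100586, 76.20931243896484), 40.10091018676758)
0.77 [319.0, 207.8] ((320.5, 210.5), (71.0, 27.0), 90.0)
0.66 [287.7, 308.5] ((288.5, 303.5), (69.0, 31.0), 90.0)
```

View pics/w1.png

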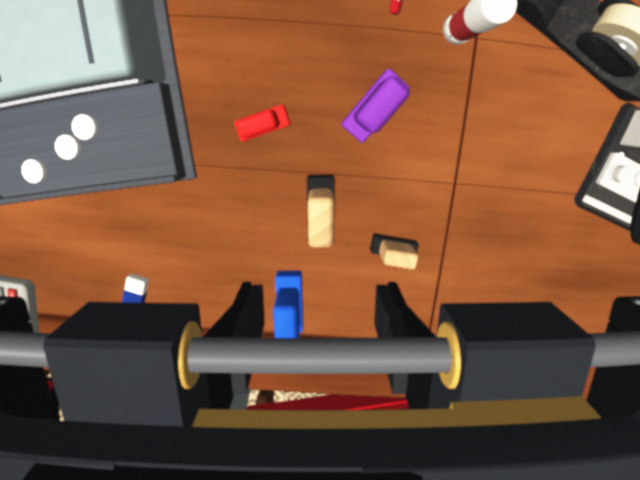

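```bash
python3 - <<'E'
from h import *
w=eyes.read_camera("wrist")
gu=[[308,191],[331,189],[333,246],[308,247]]; fu=[[307,176],[334,177]]
gl=[[22,11,65],[22,-11,65],[-22,-11,65],[-22,11,65]]; fl=[[32,13,18],[32,-13,18]]
q=fit([(w,gu+fu,np.array(gl+fl)*1e-3)],[.5,-.25,0]); print(q[0],np.degrees(q[0][2]),q[1].tolist())
x,y,a=.5772,.0169,.1681
for uv in [(32,172),(66,147),(83,127)]: print(R.from_euler('z',-a).as_matrix()@(ray(w,uv,.037)-[x,y,0]))
E
```

```text
[ 0.49827564 -0.25517523  0.07847653] 4.496374049380896 [[-1.1, 3.9], [3.0, 5.8], [0.6, 0.2], [-0.5, -0.7], [-0.9, -1.6], [0.4, -2.7]]
[-0.0588699   0.00448655  0.037     ]
[-0.04102653 -0.03522405  0.037     ]
[-0.02604039 -0.05554578  0.037     ]
```

Call:
drive_tool(
  angular=[
    [0,0,0],
    [0,0,0],
    [0,0,0],
    [0,0,0],
    [0,0,0],
    [0,0,0],
    [0,0,0],
    [0,0,0],
    [0,0,0],
    [0,0,0],
    [0,0,0],
    [0,0,0],
  ],
  delta_pos=[
    [-0.3,0,3],
    [0,0,3.5],
    [0,0,3.5],
    [0,0,3],
    [0,0,2],
    [0,0,1.1],
    [0,0,0],
    [0,0,0],
    [0,0,0],
    [0,0,0],
    [0,0,0],
    [0,0,0],
  ],
  gripper=[5,5,5,5,5,5,5,1.5,1.5,1.5,1.5,1.5],
  squeeze=25,
)

```text
time_s: 6.25
tool_pos: [0.4982, -0.2547, 0.0438]
tool_rot: [180.0, -0.1, 4.1]
force: [0.0, -0.8, 0.3]
grip_width: 0.0212
grasp_force: 25.0
```

Call:
drive_tool(
  angular=[
    [0,0,0],
    [0,0,0],
    [0,0,0],
    [0,0,0],
    [0,0,0],
    [0,0,0],
    [0,0,0],
    [0,0,-0.097],
    [0,0,0],
  ],
  delta_pos=[
    [0,0,-2],
    [0,0,-3],
    [0,0,-3],
    [1.74,-3.93,0],
    [1.74,-3.93,0],
    [1.74,-3.93,0],
    [1.74,-3.93,0],
    [0,0,0],
    [0,0,0],
  ],
  gripper=[1.5,1.5,1.5,1.5,1.5,1.5,1.5,1.5,1.5],
)

```text
time_s: 7.15
tool_pos: [0.5561, -0.0911, 0.123]
tool_rot: [-180.0, 0.0, 9.8]
force: [-0.6, -0.6, -1.0]
grip_width: 0.0211
grasp_force: 25.0
```

```bash
python3 - <<'E'
from h import *
w=eyes.read_camera("wrist"); im=w["pixels"].copy()
x,y,a=.5772,.0169,.1681
P=np.array([[-79,-130,38],[-79,50,38],[-79,115,38],[1,-130,30],[1,50,30],[1,50,80],[2,-130,80],[2,115,80],[-42,141,88],[-13,117,99],[-13,166,99]])*1e-3@R.from_euler('z',a).as_matrix().T+[x,y,0]
for u in proj(w,P): cv2.circle(im,tuple(int(v) for v in u),2,(255,0,0),-1)
w["pixels"]=im; save(w,"w2")
E
```

```text
(no output)
```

View pics/w2.png

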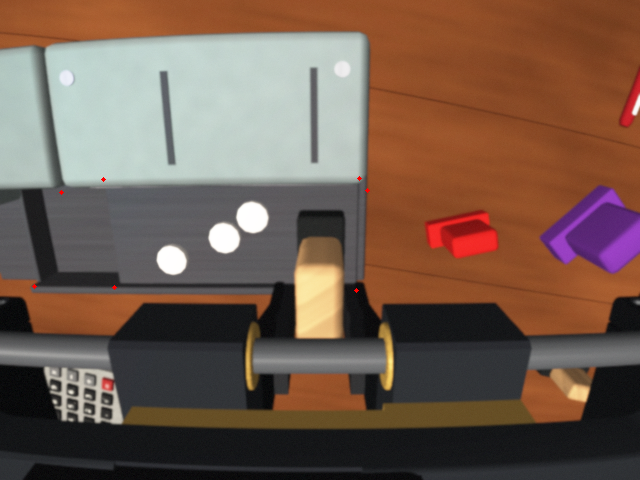

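Call:
drive_tool(
  angular=[
    [0,0,0],
    [0,0,0],
    [0,0,0],
    [0,0,0],
    [0,0,0],
  ],
  delta_pos=[
    [0,0,2],
    [0,0,1.5],
    [0,0,0.8],
    [0,0,0.4],
    [0,0,0],
  ],
  gripper=[1.5,1.5,1.5,1.5,1.5],
)

```text
time_s: 7.7
tool_pos: [0.5556, -0.0933, 0.0758]
tool_rot: [180.0, 0.1, 9.5]
force: [-0.2, 0.4, -1.4]
grip_width: 0.0214
grasp_force: 25.0
```

Call:
drive_tool(
  angular=[
    [0,0,0],
    [0,0,0],
    [0,0,0],
    [0,0,0],
    [0,0,0],
    [0,0,0],
    [0,0,0],
    [0,0,0],
    [0,0,0],
    [0,0,0],
    [0,0,0],
    [0,0,0],
    [0,0,0],
    [0,0,0],
    [0,0,0],
    [0,0,0],
    [0,0,0],
    [0,0,0],
  ],
  delta_pos=[
    [0,0,0.08],
    [0,-1,0],
    [0,-1,0],
    [0,-1,0],
    [0,-1,0],
    [0,-1,0],
    [0,-1,0],
    [0,-1,0],
    [0,-1,0],
    [0,-1,0],
    [0,-1,0],
    [0,-1,0],
    [0,-0.8,0],
    [0,-0.8,0],
    [0,-0.8,0],
    [0,-0.8,0],
    [0,-0.5,0],
    [0,0,0],
  ],
  gripper=[1.5,1.5,1.5,1.5,1.5,1.5,1.5,1.5,1.5,1.5,1.5,1.5,1.5,1.5,1.5,1.5,1.5,1.5],
)

```text
time_s: 9.5
tool_pos: [0.5313, 0.0532, 0.0754]
tool_rot: [-180.0, -0.0, 9.7]
force: [0.1, 0.0, -0.9]
grip_width: 0.0208
grasp_force: 25.0
```

```bash
python3 - <<'E'
from h import *
w=eyes.read_camera("wrist"); t=eyes.read_camera("top")
a=cv2.resize(t["pixels"][190:280,230:390],None,fx=3,fy=3)
im=np.zeros((480,800,3),np.uint8); s=cv2.resize(w["pixels"],(400,300)); im[:300,:400]=s; im[:180,400:]=cv2.resize(t["pixels"][190:280,220:420],(400,180)); s=eyes.read_camera("scene"); im[180:480,400:]=cv2.resize(s["pixels"][160:310,250:450],(400,300))
cv2.imwrite("pics/m3.png",im[:,:,::-1])
print([(d["centre"],d["p"]) for d in models.search_frame(w,"slug_0")])
E
```

```text
[([286.0, 258.9], 0.85), ([282.6, 225.1], 0.77)]
```

View pics/m3.png

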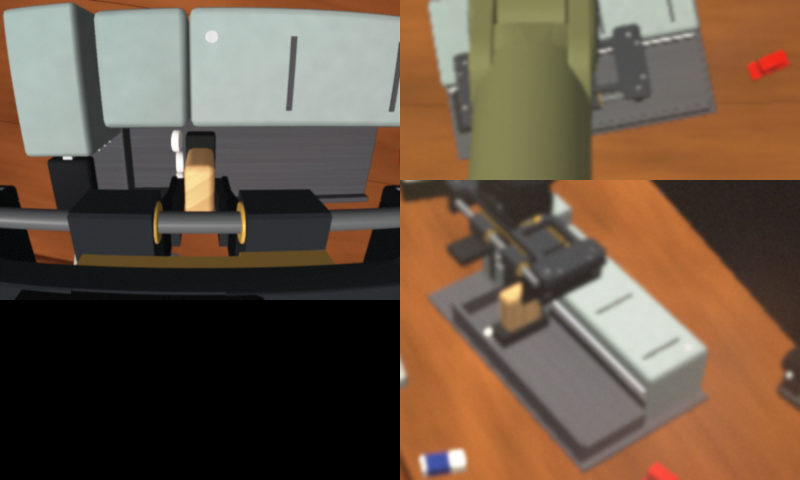

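Call:
drive_tool(
  angular=[
    [0,0,0],
    [0,0,0],
    [0,0,0],
    [0,0,0],
    [0,0,0],
    [0,0,0],
  ],
  delta_pos=[
    [0,-0.5,0],
    [0,-0.5,0],
    [0,-0.5,0],
    [0,0,0],
    [0,0,0],
    [0,0,0],
  ],
  gripper=[1.5,1.5,1.5,1.5,1.5,1.5],
)

```text
time_s: 10.3
tool_pos: [0.529, 0.0667, 0.0755]
tool_rot: [180.0, -0.0, 9.6]
force: [0.0, -1.4, -2.1]
grip_width: 0.0208
grasp_force: 25.0
```

```bash
python3 - <<'E'
from h import *
w=eyes.read_camera("wrist"); cv2.imwrite("pics/w4.png",cv2.resize(w["pixels"][170:330,100:420],(800,400),interpolation=cv2.INTER_CUBIC)[:,:,::-1])
E
```

```text
(no output)
```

View pics/w4.png

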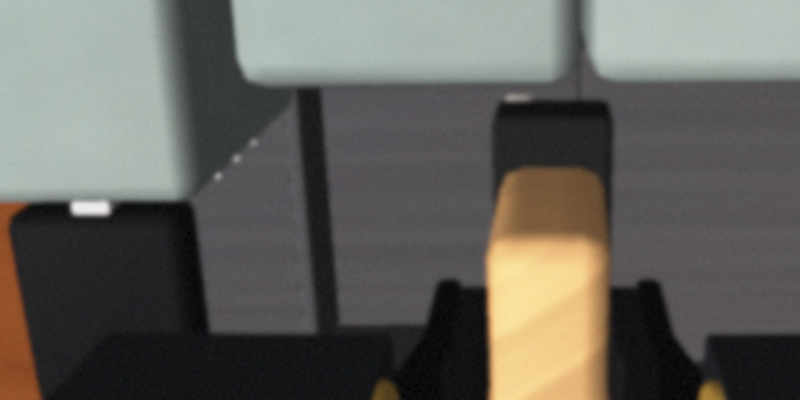

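Call:
drive_tool(
  angular=[
    [0,0,0],
    [0,0,0],
    [0,0,0],
    [0,0,0],
    [0,0,0],
    [0,0,0],
    [0,0,0],
    [0,0,0],
  ],
  delta_pos=[
    [0,0,-1],
    [0,0,-2],
    [0,0,-3],
    [0,3,0],
    [0,4,0],
    [0,4,0],
    [0,3,0],
    [0,0,0],
  ],
  gripper=[1.5,1.5,1.5,1.5,1.5,1.5,1.5,1.5],
)

```text
time_s: 11.15
tool_pos: [0.5525, -0.0777, 0.1367]
tool_rot: [179.8, -0.1, 9.1]
force: [-0.5, 0.2, -1.8]
grip_width: 0.0211
grasp_force: 25.0
```

```bash
python3 - <<'E'
from h import *
w=eyes.read_camera("wrist"); t=eyes.read_camera("top"); s=eyes.read_camera("scene"); 
im=np.zeros((560,800,3),np.uint8)
im[:280,:400]=cv2.resize(w["pixels"][150:346,0:280],(400,280)); im[280:,:400]=cv2.resize(t["pixels"][190:274,240:360],(400,280)); im[:280,400:]=cv2.resize(s["pixels"][180:280,260:400],(400,280))
cv2.imwrite("pics/m5.png",im[:,:,::-1])
for n,c in(("w",w),("t",t),("s",s)):
  for d in models.search_frame(c,"slug_0"): print(n,d["centre"],round(d["p"],2),np.round(R.from_euler('z',-.1681).as_matrix()@(ray(c,d["centre"],.013)-[.5772,.0169,0]),3))
E
```

```text
w [127.4, 234.7] 0.98 [-0.048  0.067  0.013]
w [132.6, 257.4] 0.79 [-0.068  0.065  0.013]
w [123.5, 207.1] 0.55 [-0.025  0.066  0.013]
s [309.9, 230.5] 0.58 [-0.022  0.068  0.013]
s [303.2, 235.0] 0.36 [-0.043  0.065  0.013]
```

View pics/m5.png

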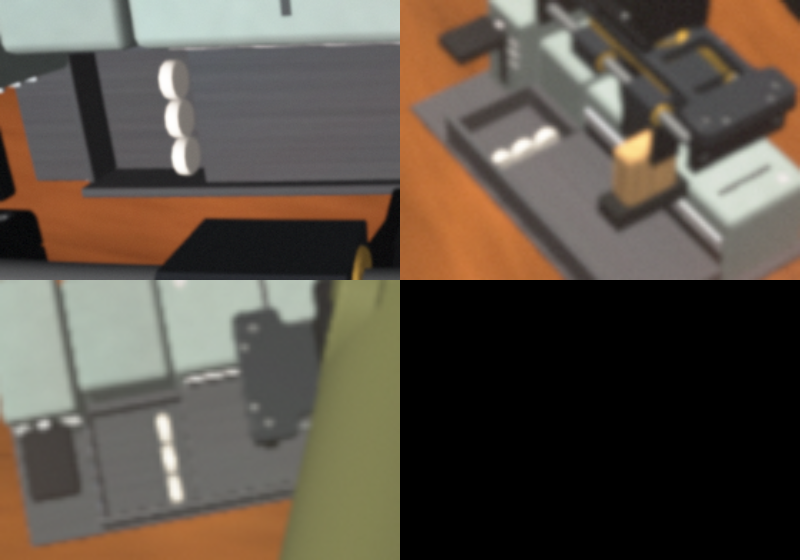

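Call:
drive_tool(
  angular=[
    [0,0,0],
    [0,0,0],
    [0,0,0],
    [0,0,0],
    [0,0,0.09],
    [0,0,0],
    [0,0,0],
    [0,0,0],
    [0,0,0],
    [0,0,0],
  ],
  delta_pos=[
    [-2.1,4.13,0],
    [-2.1,4.13,0],
    [-2.1,4.13,0],
    [-2.1,4.13,0],
    [0,0,0],
    [0,0,3],
    [0,0,3],
    [0,0,2],
    [0,0,0.7],
    [0,0,0],
  ],
  gripper=[1.5,1.5,1.5,1.5,1.5,1.5,1.5,1.5,1.5,1.5],
)

```text
time_s: 12.45
tool_pos: [0.4969, -0.247, 0.0478]
tool_rot: [-180.0, 0.1, 4.5]
force: [0.0, -0.9, -0.4]
grip_width: 0.0212
grasp_force: 25.0
```

Call:
drive_tool(
  angular=[
    [0,0,0],
    [0,0,0],
    [0,0,0],
    [0,0,0],
  ],
  delta_pos=[
    [0,0,0.2],
    [0,0,0.15],
    [0,0,0.05],
    [0,0,0],
  ],
  gripper=[1.5,1.5,1.5,1.5],
)

```text
time_s: 12.85
tool_pos: [0.4975, -0.2481, 0.045]
tool_rot: [-180.0, -0.1, 4.5]
force: [0.0, 0.4, -0.3]
grip_width: 0.0215
grasp_force: 25.0
```

Call:
drive_tool(
  angular=[
    [0,0,0],
    [0,0,0],
    [0,0,0],
    [0,0,0],
    [0,0,0],
    [0,0,0],
    [0,0,0],
    [0,0,0],
    [0,0,0],
    [0,0,0],
    [0,0,0],
  ],
  delta_pos=[
    [0,0,0.1],
    [0,0,0],
    [0,0,0],
    [0,0,0],
    [0,0,0],
    [0,0,-1],
    [0,0,-3],
    [0,0,-4],
    [0,0,-4],
    [0,0,-3],
    [0,0,0],
  ],
  gripper=[1.5,1.5,4.5,4.5,4.5,4.5,4.5,4.5,4.5,4.5,4.5],
)

```text
time_s: 13.95
tool_pos: [0.4997, -0.2498, 0.1986]
tool_rot: [179.9, -0.5, 4.4]
force: [0.3, -0.6, -0.9]
grip_width: 0.0453
grasp_force: 0.0
```

```bash
python3 - <<'E'
from h import *
w=eyes.read_camera("wrist"); s=eyes.read_camera("scene")
im=np.zeros((400,800,3),np.uint8); im[:,:400]=cv2.resize(w["pixels"][100:300,200:400],(400,400)); im[:,400:]=cv2.resize(s["pixels"][260:420,280:440],(400,400)); cv2.imwrite("pics/m6.png",im[:,:,::-1])
a=.1681; print(np.array([.5772,.0169,0])+R.from_euler('z',a).as_matrix()@[-.042,.141,.088], telemetry.get_obs()["tool_pos"],telemetry.get_obs()["tool_rot"],telemetry.get_obs()["qpos"])
E
```

```text
[0.51220138 0.14888553 0.088     ] [ 0.49745892 -0.24816004  0.19433909] [-1.79990154e+02 -1.10866919e-01  4.45669623e+00] [-25.55566367   9.85932645  55.31779253  99.24459184  -8.44749263
  75.17535031 -54.01733889]
```

View pics/m6.png

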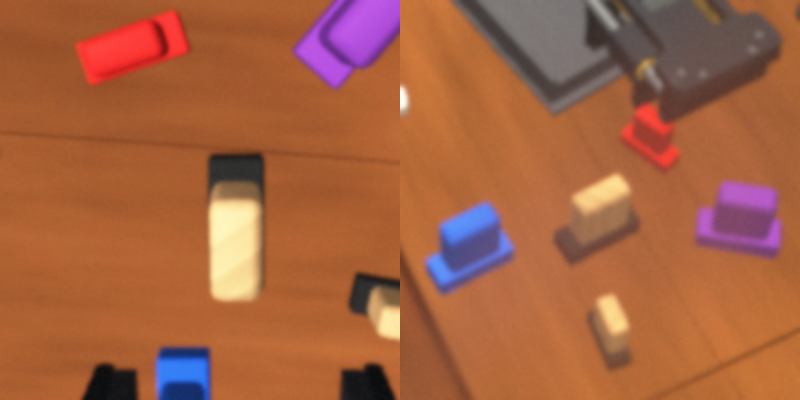

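The scraper stands upright and free at crop (235,230). Next is the paddle at about (0.512, 0.149).

Call:
drive_tool(
  angular=[
    [0,0,0],
    [0,0,0],
    [0,0,0],
    [0,0,0],
    [0,0,0],
    [0,0,0],
    [0,0,0],
    [0,0,0],
    [0,0,0],
    [0,0,-0.09],
    [0,0,0],
    [0,0,0],
    [0,0,0],
  ],
  delta_pos=[
    [0.46,-4.38,0],
    [0.46,-4.38,0],
    [0.46,-4.38,0],
    [0.46,-4.38,0],
    [0.46,-4.38,0],
    [0.46,-4.38,0],
    [0.46,-4.38,0],
    [0.46,-4.38,0],
    [0.46,-4.38,0],
    [0,0,0],
    [0,0,4],
    [0,0,2],
    [0,0,0],
  ],
  gripper=[4,3,2,1,0,0,0,0,0,0,0,0,0],
)

```text
time_s: 15.35
tool_pos: [0.5042, 0.1469, 0.1291]
tool_rot: [179.8, 0.5, 9.6]
force: [-0.4, 0.3, -0.8]
grip_width: 0.0002
grasp_force: 0.0
```

```bash
python3 - <<'E'
from h import *
o=telemetry.get_obs(); print(o["tool_pos"],o["tool_rot"],o["force"],o["grip_width"])
w=eyes.read_camera("wrist"); s=eyes.read_camera("scene")
P=np.array([[-18,124,88],[-66,124,88],[-66,158,88],[-18,158,88]])*1e-3@R.from_euler('z',.1681).as_matrix().T+[.5772,.0169,0]
im=np.zeros((480,800,3),np.uint8)
for c in (w,s): 
    for u in proj(c,P): cv2.circle(c["pixels"],tuple(int(v) for v in u),1,(255,0,0),-1)
im[:,:480]=cv2.resize(w["pixels"][140:380,200:440],(480,480)); im[:320,480:]=cv2.resize(s["pixels"][140:240,240:340],(320,320)); cv2.imwrite("pics/m7.png",im[:,:,::-1])
E
```

```text
[0.50420116 0.14694898 0.12910123] [179.82636155   0.4874934    9.61156901] [-0.44152214  0.31627846 -0.81196099] 0.00021491720818279597
```

View pics/m7.png

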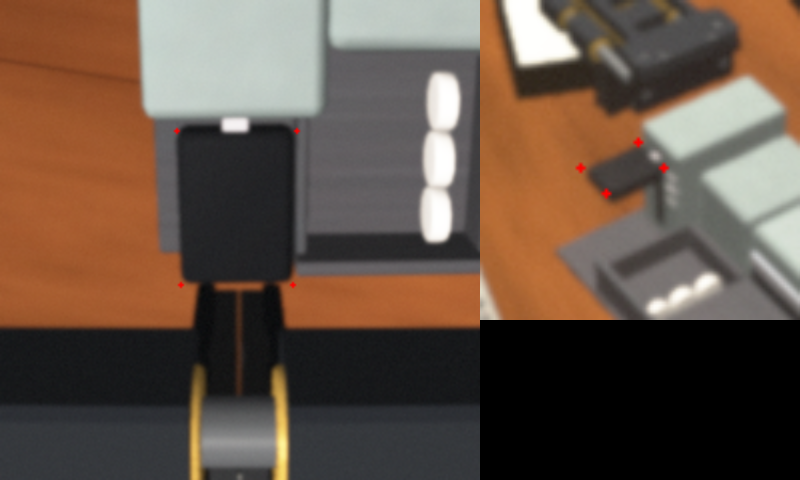

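Call:
drive_tool(
  angular=[
    [0,0,0],
    [0,0,0],
    [0,0,0],
    [0,0,0],
    [0,0,0],
  ],
  delta_pos=[
    [0.3,0,1],
    [0,0,1],
    [0,0,0.6],
    [0,0,0.5],
    [0,0,0],
  ],
  gripper=[0,0,0,0,0],
)

```text
time_s: 15.95
tool_pos: [0.5102, 0.1485, 0.1017]
tool_rot: [180.0, 0.1, 9.6]
force: [-0.8, -0.0, -0.7]
grip_width: 0.0008
grasp_force: 0.0
```

Call:
drive_tool(
  angular=[
    [0,0,0],
    [0,0,0],
    [0,0,0],
    [0,0,0],
    [0,0,0],
    [0,0,0],
    [0,0,0],
    [0,0,0],
    [0,0,0],
    [0,0,0],
  ],
  delta_pos=[
    [0,0,0.4],
    [0,0,0.4],
    [0,0,0.4],
    [0,0,0.4],
    [0,0,0.4],
    [0,0,0.4],
    [0,0,0.4],
    [0,0,0.4],
    [0,0,0.2],
    [0,0,0],
  ],
  gripper=[0,0,0,0,0,0,0,0,0,0],
)

```text
time_s: 16.95
tool_pos: [0.5107, 0.1487, 0.0689]
tool_rot: [-180.0, 0.0, 9.6]
force: [-1.5, -1.8, 5.4]
grip_width: 0.0001
grasp_force: 2.4
```

```bash
python3 - <<'E'
from h import *
for i in range(4):
    s=eyes.read_camera("scene"); o=telemetry.get_obs(); print(o["tool_pos"],o["force"])
w=eyes.read_camera("wrist")
im=np.zeros((480,800,3),np.uint8)
im[:,:400]=cv2.resize(w["pixels"][120:360,200:400],(400,480)); im[:400,400:]=cv2.resize(s["pixels"][150:230,250:330],(400,400),interpolation=cv2.INTER_CUBIC); cv2.imwrite("pics/m8.png",im[:,:,::-1])
E
```

```text
[0.51075358 0.14869586 0.06893684] [-1.40823132 -0.21028693  4.51021279]
[0.51071949 0.14868295 0.06888967] [-1.57925845  0.11596832  4.20712418]
[0.51073964 0.14870187 0.06887345] [-2.18973148 -0.10035603  4.76154801]
[0.51077572 0.14868219 0.06884809] [-1.31988902 -0.63257194  4.6324329 ]
```

View pics/m8.png

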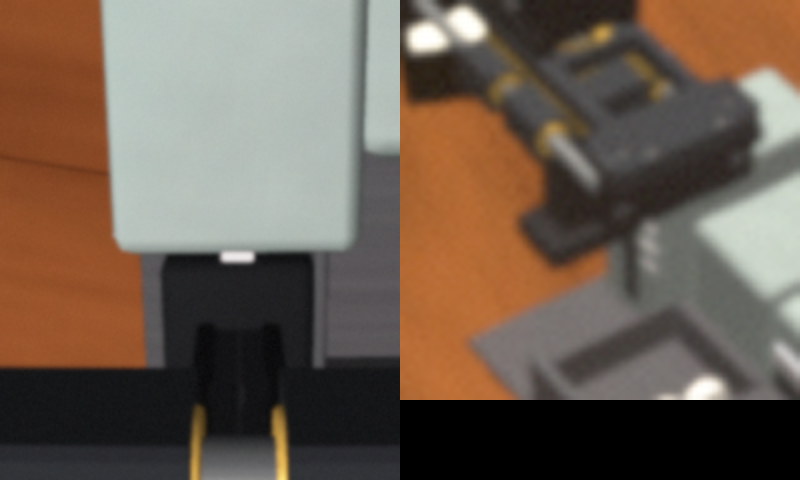

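Call:
drive_tool(
  angular=[
    [0,0,0],
    [0,0,0],
    [0,0,0],
    [0,0,0],
    [0,0,0],
  ],
  delta_pos=[
    [0,0,0.15],
    [0,0,0.15],
    [0,0,0],
    [0,0,0],
    [0,0,0],
  ],
  gripper=[0,0,0,0,0],
)

```text
time_s: 17.7
tool_pos: [0.5107, 0.1487, 0.0657]
tool_rot: [-180.0, -0.0, 9.6]
force: [-1.8, -0.7, 5.7]
grip_width: 0.0003
grasp_force: 2.5
```

```bash
python3 - <<'E'
from h import *
s=eyes.read_camera("scene"); w=eyes.read_camera("wrist"); o=telemetry.get_obs(); print(o["tool_pos"],o["force"])
P=lambda z:np.array([[-66,158,z],[-66,124,z]])*1e-3@R.from_euler('z',.1681).as_matrix().T+[.5772,.0169,0]
print(*(proj(s,P(z)).round(1).tolist() for z in (57,52,47)))
k=models.cut_out(s,"paddle"); print([(d["centre"],d["p"]) for d in k])
print([(d["centre"],round(d["p"],2)) for d in models.search_frame(w,"slug_0")+models.search_frame(s,"slug_0")])
im=cv2.resize(s["pixels"][150:230,250:330],(600,600),interpolation=cv2.INTER_CUBIC)
for z,c in((57,(0,255,0)),(52,(255,0,0)),(47,(255,255,0))):
    for u in proj(s,P(z)): cv2.circle(im,tuple(int(v) for v in (u-[250,150])*7.5+3.75),3,c,-1)
cv2.imwrite("pics/m9.png",im[:,:,::-1])
E
```

```text
[0.5107475  0.14869599 0.06574794] [-1.77949437 -0.46663356  5.21930198]
[[272.6, 201.9], [280.4, 210.4]] [[272.7, 203.5], [280.4, 212.0]] [[272.8, 205.0], [280.5, 213.5]]
[]
[([448.2, 255.4], 0.8), ([443.3, 291.1], 0.76), ([321.3, 269.2], 0.64), ([449.3, 223.9], 0.61), ([455.5, 149.7], 0.59), ([469.1, 357.6], 0.61), ([304.0, 235.1], 0.41)]
```

View pics/m9.png

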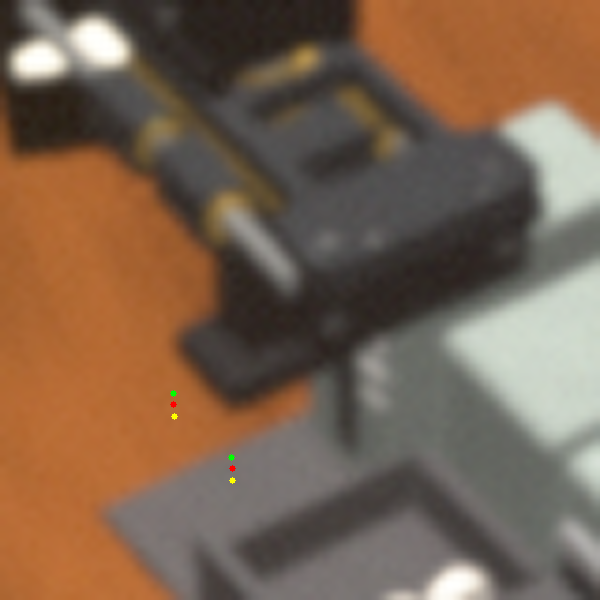

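```bash
python3 - <<'E'
from h import *
s=eyes.read_camera("scene"); w=eyes.read_camera("wrist"); o=telemetry.get_obs(); print(o["tool_pos"],w["origin"],w["orientation"])
s0=cv2.imread("pics/scene0.png")[:,:,::-1]; w["pixels"][:]
Rz=R.from_euler('z',.1681).as_matrix()
C=lambda z:np.array([[-18,124,z],[-66,124,z],[-66,158,z],[-18,158,z]])*1e-3@Rz.T+[.5772,.0169,0]
for n,c in(("w",w),("s",s)):
    for z in (88,70,52): print(n,z,proj(c,C(z)).round().tolist())
    print(n,"tip",proj(c,[o["tool_pos"]-[0,0,.014]]).round(1), "coltop", proj(c,np.array([[-13,117,99],[-13,166,99]])*1e-3@Rz.T+[.5772,.0169,0]).round().tolist())
    for t in("paddle","lever","paddle_top"):
        for d in models.cut_out(c,t)[:2]:
            ij=np.argwhere(d["pixels"]); print(n,t,round(d["p"],2),d["centre"],ij.min(0)[::-1],ij.max(0)[::-1])
# dark mask in scene: now vs start, around paddle
for im in(s0,s["pixels"]):
    g=im[185:220,262:304].max(2); print("\n".join("".join("#" if v<60 else "+" if v<95 else "." for v in r) for r in g)); print()
g=w["pixels"][230:310:3,260:390:3].max(2); print("\n".join("".join("#" if v<40 else "+" if v<80 else "." for v in r) for r in g))
E
```

```text
[0.5107197  0.14869201 0.06574511] [0.59113478 0.16279055 0.24708661] [ 1.62892806e+02 -5.89806297e-03 -8.03710001e+01]
w 88 [[360.0, 254.0], [357.0, 352.0], [283.0, 352.0], [280.0, 254.0]]
w 70 [[357.0, 241.0], [354.0, 332.0], [286.0, 332.0], [283.0, 241.0]]
w 52 [[353.0, 230.0], [351.0, 315.0], [289.0, 315.0], [286.0, 230.0]]
w tip [[319.8 276.8]] coltop [[381.0, 251.0], [257.0, 251.0]]
w paddle 0.86 [319.7, 271.5] [282 247] [356 336]
w lever 0.68 [317.4, 269.7] [280 248] [356 303]
w paddle_top 0.55 [319.9, 267.8] [281 248] [356 332]
w paddle_top 0.15 [51.0, 369.9] [ 30 316] [ 68 405]
s 88 [[298.0, 193.0], [280.0, 201.0], [272.0, 192.0], [290.0, 184.0]]
s 70 [[298.0, 198.0], [280.0, 206.0], [272.0, 198.0], [290.0, 190.0]]
s 52 [[298.0, 204.0], [280.0, 212.0], [273.0, 203.0], [290.0, 196.0]]
s tip [[284.7 204. ]] coltop [[301.0, 190.0], [289.0, 178.0]]
s lever 0.18 [338.0, 240.3] [263 164] [403 305]
s paddle_top 0.66 [282.4, 198.6] [274 193] [289 203]
..........................................
...........................+++............
.........................+++++............
....
[... 3393 characters left out ...]
#############+...........
.......+########################+...........
.......+########################+.+.........
.......+########################+...........
.......+########################+.+.........
.......+#########################.+.........
.......+########################+.+.........
.......+########################+.+.........
.......+########################+.+.........
.......+########################+.+.........
.......+########################+.+.........
.......+########################+.+.........
.......+########################+.+.......+.
.......+########################+.+#########
############################################
############################################
```

Call:
drive_tool(
  angular=[
    [0,0,0],
    [0,0,0],
    [0,0,0],
    [0,0,0],
  ],
  delta_pos=[
    [0,0,-0.5],
    [0,0,-0.5],
    [0,0,0],
    [0,0,0],
  ],
  gripper=[0,0,0,0],
)

```text
time_s: 18.75
tool_pos: [0.5107, 0.1488, 0.0754]
tool_rot: [-180.0, -0.0, 9.6]
force: [-0.3, 0.9, 0.1]
grip_width: 0.0007
grasp_force: 0.0
```

Call:
drive_tool(
  angular=[
    [0,0,0],
    [0,0,0],
    [0,0,0],
    [0,0,0],
  ],
  delta_pos=[
    [0,0,-0.5],
    [0,0,-0.5],
    [0,0,0],
    [0,0,0],
  ],
  gripper=[0,0,0,0],
)

```text
time_s: 19.15
tool_pos: [0.5109, 0.1488, 0.0857]
tool_rot: [-180.0, -0.0, 9.6]
force: [-1.0, -0.3, -0.4]
grip_width: 0.0007
grasp_force: 0.0
```

Call:
drive_tool(
  angular=[
    [0,0,0],
    [0,0,0],
    [0,0,0],
    [0,0,0],
    [0,0,0],
    [0,0,0],
  ],
  delta_pos=[
    [0,0,-1],
    [0,0,-1],
    [0,0,-1],
    [0,0,-1],
    [0,0,0],
    [0,0,0],
  ],
  gripper=[0,0,0,0,0,0],
)

```text
time_s: 19.75
tool_pos: [0.5109, 0.1488, 0.1259]
tool_rot: [-180.0, -0.0, 9.6]
force: [0.3, -0.5, -0.7]
grip_width: 0.0006
grasp_force: 0.0
```

```bash
python3 - <<'E'
from h import *
s=eyes.read_camera("scene"); w=eyes.read_camera("wrist"); o=telemetry.get_obs(); print(o["tool_pos"],o["force"])
g=s["pixels"][185:220,262:304].max(2); print("\n".join("".join("#" if v<60 else "+" if v<95 else "." for v in r) for r in g)); print()
g=w["pixels"][190:350:3,260:390:3].max(2); print("\n".join("".join("#" if v<40 else "+" if v<80 else "." for v in r) for r in g))
print(proj(w,[o["tool_pos"]-[0,0,.014]]))
E
```

```text
[0.51037962 0.14865083 0.12512177] [-0.59630856  0.20032327 -0.02977224]
..........................................
..........................++++............
........................++++++............
......................++++++++............
....................+++++++++++...........
..................++++++++++++++..........
...............+++++++++++++++++++++......
.............+++++++++++++++++++++++......
............++++++++++++++++++++++++......
............++++++++++++++++++++##+.......
............+++++++++++++++++#####++......
.............++++++++++++++#######++......
..............++++++++++++##+#+++#+.......
...............+++++++++##+++++++++.......
................++++++##+++...++++++......
.................++###+++.......++++......
..................+++++.........++++......
...................++...........++++......
................................++++......
................................++++......
................................++++......
................................++++......
................................+++++.....
................................+++++.
[... 2238 characters left out ...]
################+#######################
####################+#######################
####################+#######################
####################+#######################
####################+#######################
#############+######+#####++################
############+.+#####+####+..################
############+.+#####+####+..################
############..+#####+####+..################
############..+#####+####+..################
############..+#####+####+..+###############
############..++++++++++++..+###############
+++++++#+++#..++++++++++++..++++++++++++++++
++++++++++++................++++++++++++++++
++++++++++++.................+++++++++++++++
[[319.88526594 276.84466734]]
```

```bash
python3 - <<'E'
from h import *
w=eyes.read_camera("wrist"); o=telemetry.get_obs(); T=o["tool_pos"]; M=R.from_euler('xyz',o["tool_rot"],degrees=True).as_matrix()
for y in (0,.025,.03):
  for x in (0,.0095,-.0095):
    print(y,x,[(d,proj(w,T+M@[x,y,d*1e-3]).round()[0].tolist()) for d in (14,0,-15,-25)])
E
```

```text
0 0 [(14, [320.0, 277.0]), (0, [320.0, 288.0]), (-15, [320.0, 301.0]), (-25, [320.0, 311.0])]
0 0.0095 [(14, [320.0, 260.0]), (0, [320.0, 270.0]), (-15, [320.0, 282.0]), (-25, [320.0, 291.0])]
0 -0.0095 [(14, [320.0, 293.0]), (0, [320.0, 305.0]), (-15, [320.0, 320.0]), (-25, [320.0, 331.0])]
0.025 0 [(14, [367.0, 277.0]), (0, [370.0, 288.0]), (-15, [374.0, 301.0]), (-25, [377.0, 311.0])]
0.025 0.0095 [(14, [368.0, 260.0]), (0, [371.0, 270.0]), (-15, [375.0, 282.0]), (-25, [378.0, 291.0])]
0.025 -0.0095 [(14, [367.0, 293.0]), (0, [370.0, 305.0]), (-15, [373.0, 319.0]), (-25, [376.0, 330.0])]
0.03 0 [(14, [377.0, 277.0]), (0, [380.0, 288.0]), (-15, [385.0, 301.0]), (-25, [389.0, 311.0])]
0.03 0.0095 [(14, [377.0, 260.0]), (0, [381.0, 270.0]), (-15, [386.0, 282.0]), (-25, [390.0, 291.0])]
0.03 -0.0095 [(14, [376.0, 293.0]), (0, [380.0, 305.0]), (-15, [384.0, 319.0]), (-25, [388.0, 330.0])]
```

Contact only began at TCP z≈0.073, so the closed fingertips touch about 15 mm behind the TCP, not 14 mm ahead. The pictures agree with this, because the paddle had hardly moved. I'll press again, closer to the front of the paddle to keep the gripper body clear of the column, and track travel from the contact height.

Call:
drive_tool(
  angular=[
    [0,0,0],
    [0,0,0],
    [0,0,0],
    [0,0,0],
    [0,0,0],
    [0,0,0],
  ],
  delta_pos=[
    [-1.1,0,0],
    [0,0,2],
    [0,0,2],
    [0,0,0.8],
    [0,0,0],
    [0,0,0],
  ],
  gripper=[0,0,0,0,0,0],
)

```text
time_s: 20.5
tool_pos: [0.5, 0.1469, 0.078]
tool_rot: [-180.0, -0.0, 9.6]
force: [0.3, -0.7, 0.3]
grip_width: 0.0003
grasp_force: 0.0
```

Call:
drive_tool(
  angular=[
    [0,0,0],
    [0,0,0],
    [0,0,0],
  ],
  delta_pos=[
    [0,0,0.2],
    [0,0,0],
    [0,0,0],
  ],
  gripper=[0,0,0],
)

```text
time_s: 20.8
tool_pos: [0.5002, 0.147, 0.0759]
tool_rot: [-180.0, -0.0, 9.6]
force: [0.7, -0.6, 0.1]
grip_width: 0.0002
grasp_force: 0.0
```

Call:
drive_tool(
  angular=[
    [0,0,0],
    [0,0,0],
    [0,0,0],
  ],
  delta_pos=[
    [0,0,0.2],
    [0,0,0],
    [0,0,0],
  ],
  gripper=[0,0,0],
)

```text
time_s: 21.1
tool_pos: [0.4998, 0.1468, 0.0734]
tool_rot: [180.0, 0.0, 9.6]
force: [-0.1, 0.7, -0.3]
grip_width: 0.0004
grasp_force: 0.0
```

Call:
drive_tool(
  angular=[
    [0,0,0],
    [0,0,0],
    [0,0,0],
  ],
  delta_pos=[
    [0,0,0.2],
    [0,0,0],
    [0,0,0],
  ],
  gripper=[0,0,0],
)

```text
time_s: 21.4
tool_pos: [0.4998, 0.1468, 0.0714]
tool_rot: [180.0, 0.0, 9.6]
force: [0.4, -0.3, -0.1]
grip_width: 0.0006
grasp_force: 0.0
```

Call:
drive_tool(
  angular=[
    [0,0,0],
    [0,0,0],
    [0,0,0],
  ],
  delta_pos=[
    [0,0,0.1],
    [0,0,0],
    [0,0,0],
  ],
  gripper=[0,0,0],
)

```text
time_s: 21.7
tool_pos: [0.4999, 0.1468, 0.0704]
tool_rot: [-180.0, -0.0, 9.6]
force: [0.3, -0.5, 0.2]
grip_width: 0.0005
grasp_force: 0.0
```

Call:
drive_tool(
  angular=[
    [0,0,0],
    [0,0,0],
    [0,0,0],
  ],
  delta_pos=[
    [0,0,0.1],
    [0,0,0],
    [0,0,0],
  ],
  gripper=[0,0,0],
)

```text
time_s: 22.0
tool_pos: [0.5, 0.1469, 0.07]
tool_rot: [-180.0, -0.0, 9.6]
force: [-1.3, -0.2, 5.4]
grip_width: 0.0006
grasp_force: 2.4
```

Call:
drive_tool(
  angular=[
    [0,0,0],
    [0,0,0],
    [0,0,0],
    [0,0,0],
    [0,0,0],
  ],
  delta_pos=[
    [0,0,0.4],
    [0,0,0.4],
    [0,0,0.2],
    [0,0,0],
    [0,0,0],
  ],
  gripper=[0,0,0,0,0],
)

```text
time_s: 22.5
tool_pos: [0.5, 0.1469, 0.0596]
tool_rot: [-180.0, -0.0, 9.6]
force: [-1.5, -0.0, 3.1]
grip_width: 0.0004
grasp_force: 1.6
```

Call:
drive_tool(
  angular=[
    [0,0,0],
    [0,0,0],
    [0,0,0],
    [0,0,0],
    [0,0,0],
  ],
  delta_pos=[
    [0,0,0.4],
    [0,0,0.4],
    [0,0,0.2],
    [0,0,0],
    [0,0,0],
  ],
  gripper=[0,0,0,0,0],
)

```text
time_s: 23.0
tool_pos: [0.5002, 0.147, 0.0497]
tool_rot: [-180.0, -0.0, 9.6]
force: [-1.2, -0.4, 4.0]
grip_width: 0.0006
grasp_force: 2.2
```

```bash
python3 - <<'E'
from h import *
s=eyes.read_camera("scene"); w=eyes.read_camera("wrist"); o=telemetry.get_obs(); print(o["tool_pos"],o["force"])
g=s["pixels"][185:220,262:304].max(2); print("\n".join("".join("#" if v<60 else "+" if v<95 else "." for v in r) for r in g)); print()
Rz=R.from_euler('z',.1681).as_matrix()
for z in (88,70,60,52): print(z,proj(w,np.array([[-40,124,z],[-40,158,z]])*1e-3@Rz.T+[.5772,.0169,0]).round().tolist())
for d in models.cut_out(w,"paddle")[:1]:
    m=d["pixels"]; print([(r,np.flatnonzero(m[r])[[0,-1]].tolist()) for r in range(0,480,8) if m[r].any()])
E
```

```text
[0.50018202 0.14698983 0.0497049 ] [-0.44026276 -0.72616864  5.55346964]
.......++#++......++++++++++++++++++++++++
........+++.......++++++++++++++++++++++++
.........++........+++++++++++++++++++++++
..........++........++++++++++++++++++++++
...........++++......+++++..++++++++++++##
............++++.....++++++.++++++++++####
.............+##+.....++++++++++++++######
.............+###+.....+++++++++++########
.............+####+....++++++++###########
.............++###++...++###+#############
.............++#####++++##################
.............++#####++++##################
..............+###########################
.............++##########################+
.............+#########################+++
............++#############++#######+++++.
.............+#############++######++.....
.............++####################+......
..............++#####++###########++......
...............+##++++++#####+++++++......
................+++++++####+++++++++......
.................++######+++....+++++.....
..................+####+++......+++++.....
..................++++++.........++++.....
...................+++...........++++.....
..................................++......
........................................++
........................................++
.....................................+++++
...................................+++++++
..................................++++++++
................................++++++++++
..............................++++++++++++
............................+++++++++++++.
.........................++++++++++++++...

88 [[364.0, 295.0], [277.0, 295.0]]
70 [[359.0, 277.0], [281.0, 277.0]]
60 [[357.0, 269.0], [283.0, 269.0]]
52 [[356.0, 262.0], [285.0, 262.0]]
[(240, [280, 357]), (248, [281, 357]), (256, [282, 355]), (264, [281, 355]), (272, [282, 356]), (280, [282, 356]), (288, [282, 356]), (296, [283, 356]), (304, [320, 320])]
```

Call:
drive_tool(
  angular=[
    [0,0,0],
    [0,0,0],
    [0,0,0],
    [0,0,0],
    [0,0,0],
    [0,0,0],
  ],
  delta_pos=[
    [0,0,0.4],
    [0,0,0.4],
    [0,0,0.4],
    [0,0,0.3],
    [0,0,0],
    [0,0,0],
  ],
  gripper=[0,0,0,0,0,0],
)

```text
time_s: 23.75
tool_pos: [0.5002, 0.147, 0.0346]
tool_rot: [-180.0, -0.0, 9.6]
force: [-0.4, -0.4, 4.8]
grip_width: 0.0
grasp_force: 2.2
```

```bash
python3 - <<'E'
from h import *
for i in range(3):
    s=eyes.read_camera("scene"); o=telemetry.get_obs(); print(o["time_s"],o["tool_pos"],o["force"],o["grasp_force"])
g=s["pixels"][195:222,262:304].max(2); print("\n".join("".join("#" if v<60 else "+" if v<95 else "." for v in r) for r in g))
w=eyes.read_camera("wrist")
Rz=R.from_euler('z',.1681).as_matrix()
for n,c in (("s",s),("w",w)):
  for d in models.search_frame(c,"slug_0"): print(n,d["centre"],round(d["p"],2),np.round(Rz.T@(ray(c,d["centre"],.015)-[.5772,.0169,0]),3))
print([(d["centre"],round(d["p"],2)) for d in models.search_frame(s,"scraper")])
E
```

```text
23.8 [0.50020994 0.14694389 0.03460969] [-0.45244397  0.86349436  4.6654778 ] 2.1526480637839995
23.85 [0.50022516 0.14699471 0.03463546] [0.41630909 0.26303884 3.6318089 ] 2.146067339926958
23.9 [0.50020659 0.14696081 0.03460587] [-0.10010113  0.62663536  3.32731738] 2.142910890688654
............++++.....++++++++++++.+++++###
.............++++.....+++++++++++++++#####
.............++##+.....++++++++++++#######
..............+###+....+++++++++#+########
..............+####+....+++++++###########
..............+#####+..++#################
..............+######+++##################
..............+########+##################
.............++###########################
.............+##########################++
.............+#############+++########+++.
.............+#############+++######+++...
..............+######+######+######+++....
..............++####+++########++++++.....
...............++#+++++######+++++++......
................+#++++####++++....++......
................++#####++++..............+
.................++##++++..............+++
..................+++++..............+++++
...................+................++++++
.................................+++++++++
...............................+++++++++++
.............................+++++++++++++
...........................++++++++++++++.
.........................++++++++++++++...
.......................++++++++++++++.....
.....................++++++++++++++.......
s [304.1, 235.0] 0.5 [-0.042  0.062  0.015]
s [308.4, 230.9] 0.45 [-0.027  0.067  0.015]
w [467.3, 221.2] 0.96 [-0.025  0.064  0.015]
w [460.3, 296.6] 0.95 [-0.069  0.063  0.015]
w [464.1, 262.1] 0.76 [-0.048  0.063  0.015]
[([360.1, 345.1], 0.97), ([365.6, 391.8], 0.74), ([379.8, 314.8], 0.72), ([306.6, 358.2], 0.67), ([412.0, 350.7], 0.59), ([282.2, 207.6], 0.47)]
```

```bash
python3 -c "
from cell import env; print(env.sign_off())"
```

```text
the job is handed in; nothing more can be done
None
```

I handed the job in at about 24 s with the three slugs in the catch tray, the scraper upright on the desk and released, and the lever held at the third click (about 35.6 mm travel, about 4 N). The verdict wasn't shown, and I viewed 11 pictures against the limit of 10.

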